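# Turn the airing tea cake with the spatula

## Task

Two pressed tea cakes are airing on the bamboo board: one already shows its paper label, the other lies label down. Take the bamboo spatula from its rest and use it to tip that other cake over, label up, flat on the board: don't touch it with the gripper, lift it high off the board or move its neighbour, the frog or the brown cup. Then lay the spatula back level in its rest and let go.

Things in the scene. Friction and masses are not known exactly. Their poses are not given: they have to be found in the camera images.
- cake: tea cake to turn: rigid brown disc, 100 g, 94 mm across, 22 mm thick, loose, in either lane of the board. Both faces: a flat 52 mm across, then a straight bevel out to the 6 mm high rim, so its lower rim edge stands 8 mm above the board. Origin at its centre, 11 mm above what it lies on. Cream label (38 mm, red middle) on its -z face; at the start +z is up, label hidden below
- cake_done: the neighbour, a like cake whose label already shows on top (its label is on its +z face). Origin at its centre. Loose: leave it where it lies
- board: bamboo airing board, fixed, 320 mm along x, 300 mm along y, 10 mm thick, flat top without a rim. Origin under its centre, top 10 mm above it. The two cakes start in lanes about 80 mm either side of the middle in x, in the half nearer its -y edge; from there towards +y it is clear
- spatula: offset bamboo spatula, 70 g, loose. Origin mid-handle: bar 150 mm long (x), 16 wide (y), 18 high (z); pinch it there across y. +x points to the blade, z up. A 20 mm wide neck (x 70 to 100) slopes down to the level blade: x 94 to 150 mm, 50 wide, 2.5 thick, underside at z = -60 mm. Starts with its handle in the rest, blade towards the board and 9 mm clear of the table
- spatula_tip (a point): middle of the front edge of the spatula's blade, at its underside: 150 mm ahead of and 60 mm below the spatula's origin
- rest: dark wooden spatula rest, fixed. Origin under its centre, on the table. Two forked uprights at x = -45 and +45 mm, each 12 mm thick; fork floors 60 mm above the origin, forks open upward, 26 mm wide (y) between prongs 14 mm high. With the handle lying along x in both forks the spatula's origin is 69 mm above the rest's
- frog: ceramic pet frog, green, about 70 mm long and 58 mm high, left of the board; origin under its middle. Leave alone
- cup: glazed brown cup, 72 mm across and 62 mm high, left of the board; origin under its middle. Leave alone
There are look-alikes about, which are no part of the job. Leave any blue or purple look-alike of the cake alone.

How it is judged:
By the outcome, as a careful person would: the job done as asked, in the order asked, and still so for the second after the job is handed in, with the robot touching nothing.
It also fails if it takes over 48 s, if anything falls off the work surface, if the arm or the gripper's body presses on something with over 40 N, if the wrist force passes 120 N, or if a joint passes its speed limit or range.

## Robot

A 6-joint arm with a two-finger parallel gripper is mounted at the origin on the work surface. World frame = base frame: x ahead of the robot, y to its left, z up, the work surface at z = 0. Lengths are in mm, angles in rad, forces in N, time in s.
With the tool pointing down it reaches from about 275 to 750 mm from the base axis. Payload 10.2 kg.
Tool frame: the origin (TCP) lies at the very end of the fingers, on their centre line; the grasp point (between the pads) lies 19 mm behind it; z points along the fingers, x is the direction in which the jaws open and shut, and the axes are right-handed (so a half turn about z gives the same grasp; the last joint's range is limited). The gripper opens to 85 mm and grips with 20 to 120 N. Pads are 22 mm wide; open, the fingers measure 114 mm over their backs; the gripper's body (76 mm by 85 mm) begins 54 mm behind the grasp point. The pads swing forward as they close: fully open they stand 13 mm farther back than shut.
Start: joints at [1.054, 0.313, 1.498, -0, 1.331, -0.223], TCP at [152.048, 502.506, 231.294] pointing down, gripper open.
Joint ranges: [-2.94, 2.94], [-0.97, 2.17], [0.19, 2.56], [-1.23, 4.37], [0.02, 3.11], [-2.88, 2.88]. Speed limits (rad/s): [2.39, 2.39, 3.01, 3.14, 3.14, 3.14].

## Interface

Orientations are given as a unit quaternion [w, x, y, z].
In Python, from rig import ctrl, cams gives the robot as it stands.
- The arm moves only by the tool play_rows, never from a script. Its argument "steps" is a list of rows, each a list of 2 entries, a list of its own where there are three numbers: the shift along the tool's x, y, z normalised to -1 to 1, where 1 is 0.75 m, then the turn, a rotation vector about the tool's x, y, z normalised to -1 to 1, where 1 is 45 degrees. A call has 1 to 20 rows; each row shifts and turns the commanded pose from where the row before left it, along the tool's axes as they then stand; what a row does not reach is not made up. A row lasts 1/10 s, in which the tool goes at most 50 mm and 8.59 degrees, less where a joint would pass 70% of its speed; a pose out of reach is approached as far as the arm can. A call with a number of a shift or a turn outside -1 to 1 is refused whole. A call with a gripper value outside its range is refused whole. "grip" is the closure, from 0 (fully open) to 1 (shut), set as the call begins (left out, the last holds). The fingers move at their own pace and stop on an object; "squeeze" is the grip in N (left out, the last holds). Time passes only in rows, so rows that do not move let the fingers close. It gives the time, the measured TCP pose, the force and the opening at its end, in the units of the state.
- ctrl.sense(): the state, without advancing time (a new reading comes with each control period).
- cams.capture(name): name is "side" or "top" or "wrist"; returns the picture (420x560x3 uint8, red, green, blue); there is no depth.
- cams.camera_info(name): a dict with "fx", "fy", "cx", "cy" (pixels), "dist_coeffs" ([k1, k2, p1, p2, k3] as OpenCV has them; the pictures are not rectified), "xyz" and "attitude" of the camera in the world. Camera axes: x right, y up, looking along -z (the intrinsics and any distortion apply to the point x, -y, -z); pixel columns grow to the right and rows downward; lengths in mm; the calibration is good to about 2 mm. A picture is of the moment at which its call begins: read the wrist's pose just before it. camera_info takes no time and is no camera call; for the wrist camera it gives the pose at the moment of the call.
- ctrl.finish_job(): hands the job in, once; it reports no verdict.
Trained networks look in the newest picture that a camera, given by its name, has taken for a name from the list of things; names that differ only in an ending like _2 or _b are one class to them, and where a whole thing is asked for, a point or a joint stands for the part that bears it (a point fixed in the world has none). Each returns a list of dicts, best first, with "p" (0 to 1); they miss things now and then, are a little off and sometimes report something else, mostly with a low value. They report only what shows in the picture. A call takes as long as a camera call. They do not tell look-alikes from the thing itself.
- cams.search_frame(camera, thing): "rect" ([centre column, centre row, width, height] in pixels, round what is visible of it).
- cams.tip_of(camera, thing): "pixel" ([column, row] in pixels: a listed point, or the origin of a listed thing).
The state is a dict: "time_s": time; "joints": joint angles; "dq": joint speeds; "tau": joint torques, N m; "eef_pos": TCP position; "ee_rot": TCP orientation; "force": force on the tool from outside, world axes, zero at the start; "wrist_torque": the same for the moment, N m; "grip_width": opening from 0.0 (shut) to 1.0 (fully open).
Only numpy, scipy, OpenCV 4.12 (cv2) and the standard library are available. Lean on these libraries where they do the work, as an engineer would, in place of code of your own. Each camera call takes 0.05 s, during which the arm holds its last target.

## Working session

There is one attempt and no reset: what is moved stays moved. The work goes in short steps, Python scripts to look and compute and a tool call to move; the robot and the scene stay as the last step left them, time stands still between calls to the robot, and variables do not carry over. Pictures are saved under pics/ and viewed, and the job is handed in when it is done.

Besides the shell and the picture viewer there is one more tool, called after "Emit:" as a command line: name --argument value ..., lists and objects as JSON in quotes. play_rows: Moves the arm, as the interface text tells. Its arguments: {"type":"object","properties":{"steps":{"type":"array"},"grip":{"type":"number"},"squeeze":{"type":"number"}},"required":["steps"]}

```bash
mkdir -p pics; ls
python3 - <<'E'
from rig import ctrl,cams
import cv2
s=ctrl.sense();print(s)
for n in ("side","top","wrist"):
    im=cams.capture(n);cv2.imwrite(f"pics/a_{n}.png",im[:,:,::-1])
    print(n,cams.camera_info(n))
E
```

```text
pics
{'time_s': 0.0, 'joints': array([ 1.05355825e+00,  3.13456357e-01,  1.49844347e+00,  2.21444165e-05,
        1.33098811e+00, -2.23388940e-01]), 'dq': array([-0.00071231, -0.00055067, -0.00159417,  0.00134442,  0.00063645,
        0.00037371]), 'tau': array([-9.16140052e-04, -4.12282348e+01, -2.59730530e+01, -2.93403746e-04,
        4.26341750e-03,  1.23856705e-05]), 'eef_pos': array([151.93159087, 502.26892811, 230.72941809]), 'ee_rot': array([ 2.51331925e-04,  8.03007788e-01,  5.95968182e-01, -5.96981118e-04]), 'force': array([-0.84627731, -0.58476253, -0.44046792]), 'wrist_torque': array([ 0.03394575, -0.01993044,  0.04640183]), 'grip_width': 1.000888024478095}
side {'fx': 523.4213051400045, 'fy': 523.4213051400045, 'cx': 272.3008848845204, 'cy': 208.8256887978028, 'dist_coeffs': array([-0.01787457,  0.        ,  0.        ,  0.        ,  0.        ]), 'xyz': array([  359.77083753, -1043.12399836,   717.63669876]), 'attitude': array([ 0.86654114,  0.49742095, -0.02379238, -0.03335838])}
top {'fx': 423.05952150627655, 'fy': 423.05952150627655, 'cx': 278.3249214225626, 'cy': 216.08169641643403, 'dist_coeffs': array([-0.06225632,  0.        ,  0.        ,  0.        ,  0.        ]), 'xyz': array([ 361.55261077,   31.49281777, 1092.61758177]), 'attitude': array([-0.70048533, -0.03759472,  0.02092719,  0.71236858])}
wrist {'fx': 352.8747199782138, 'fy': 352.8747199782138, 'cx': 281.8804372421673, 'cy': 208.13644939599916, 'dist_coeffs': array([-0.03903084,  0.        ,  0.        ,  0.        ,  0.        ]), 'xyz': array([ 80.47492287, 524.81814869, 373.35046094]), 'attitude': array([ 0.79393857, -0.11931438, -0.08806734,  0.58963529])}
```

View pics/a_top.png

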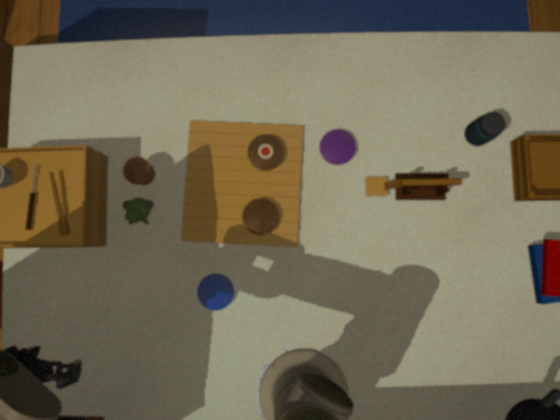

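View pics/a_side.png

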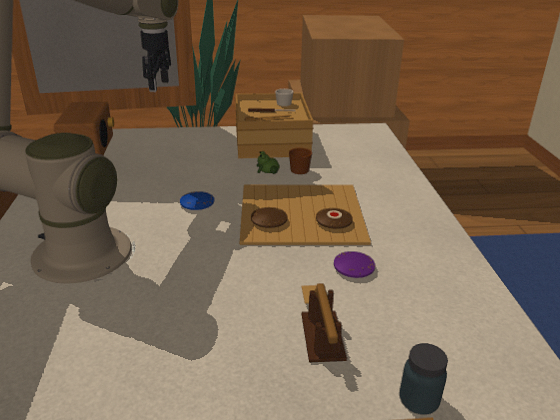

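View pics/a_wrist.png

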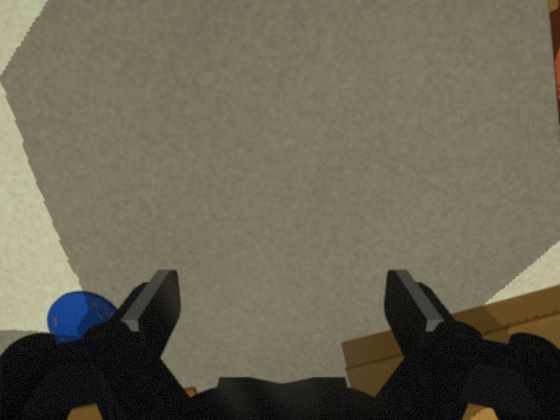

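The unlabelled brown cake is at top-view (261,216) and side-view (269,217). The labelled neighbour is at (266,152). The blue (215,292) and purple (338,147) discs are look-alikes off the board. Next I'll confirm this in a crop and measure.

```bash
cat > h.py <<'E'
import numpy as np, cv2
from scipy.spatial.transform import Rotation as R
def rot(q): return R.from_quat([q[1],q[2],q[3],q[0]])
def ray(ci,px):
    K=np.array([[ci['fx'],0,ci['cx']],[0,ci['fy'],ci['cy']],[0,0,1]])
    u=cv2.undistortPoints(np.array(px,float).reshape(-1,1,2),K,ci['dist_coeffs']).reshape(-1,2)
    d=np.c_[u[:,0],-u[:,1],-np.ones(len(u))]
    return rot(ci['attitude']).apply(d)
def at_z(ci,px,z):
    d=ray(ci,px);o=ci['xyz'];t=(z-o[2])/d[:,2];return o+d*t[:,None]
def proj(ci,P):
    P=np.atleast_2d(P);c=rot(ci['attitude']).inv().apply(P-ci['xyz'])
    c=c*[1,-1,-1];K=np.array([[ci['fx'],0,ci['cx']],[0,ci['fy'],ci['cy']],[0,0,1]])
    return cv2.projectPoints(c,np.zeros(3),np.zeros(3),K,ci['dist_coeffs'])[0].reshape(-1,2)
def tri(c1,p1,c2,p2):
    d1=ray(c1,p1)[0];d2=ray(c2,p2)[0];d1/=np.linalg.norm(d1);d2/=np.linalg.norm(d2)
    A=np.c_[d1,-d2];s=np.linalg.lstsq(A,c2['xyz']-c1['xyz'],rcond=None)[0]
    a=c1['xyz']+s[0]*d1;b=c2['xyz']+s[1]*d2;return (a+b)/2,np.linalg.norm(a-b)
E
python3 - <<'E'
from rig import ctrl,cams
import cv2,numpy as np
from h import *
a=cv2.imread('pics/a_top.png');b=cv2.imread('pics/a_side.png')
cv2.imwrite('pics/crop1.png',cv2.resize(a[110:260,170:310],None,fx=4,fy=4,interpolation=2)); 
cv2.imwrite('pics/crop2.png',cv2.resize(a[150:220,355:475],None,fx=6,fy=6,interpolation=2)); 
cv2.imwrite('pics/crop3.png',cv2.resize(b[170:370,180:400],None,fx=3,fy=3,interpolation=2)); 
ct,cs=cams.camera_info('top'),cams.camera_info('side')
H={'cake':21,'cake_done':21,'spatula':69,'spatula_tip':9,'rest':0,'board':0,'cup':0,'frog':0}
for t,z in H.items():
    r=cams.tip_of('top',t);q=cams.tip_of('side',t)
    for n,c,rr in(('top',ct,r),('side',cs,q)):
        for e in rr[:3]: print(t,n,round(e['p'],2),np.round(e['pixel'],1),np.round(at_z(c,e['pixel'],z)[0],1))
E
```

```text
cake top 0.93 [338.4 147.4] [ 625.4 -101.5   21. ]
cake top 0.87 [212.7 289.8] [267.  224.7  21. ]
cake top 0.62 [261.1 214.9] [454.5  99.9  21. ]
cake side 0.76 [200.5 202.3] [272.5 194.1  21. ]
cake side 0.68 [269.7 216. ] [452.9 110.1  21. ]
cake side 0.62 [356.4 261.5] [ 632.9 -101.9   21. ]
cake_done top 0.67 [263.1 149.7] [623.4  92.7  21. ]
cake_done side 0.75 [333.  217.7] [614.7  90.5  21. ]
spatula top 0.85 [426.4 181.3] [ 525.6 -308.4   69. ]
spatula_tip top 0.57 [364.4 184.9] [ 528.5 -167.2    9. ]
spatula_tip side 0.57 [311. 287.] [ 520. -170.    9.]
spatula_tip side 0.31 [270.7 170.2] [478.7 401.9   9. ]
rest top 0.65 [420.  186.1] [ 524.2 -313.9    0. ]
rest side 0.57 [323.6 336.8] [ 524.3 -310.7    0. ]
board top 0.77 [242.9 180.7] [547.  147.8   0. ]
board side 0.97 [301.1 214.3] [540.2 147.9   0. ]
cup top 0.86 [140.8 175. ] [568.3 419.8   0. ]
cup side 0.82 [299.5 170.4] [569.6 413.    0. ]
frog top 0.82 [142.6 210.4] [473.8 413.7   0. ]
frog side 0.79 [266.5 169.6] [467.5 425.4   0. ]
frog side 0.29 [334.  218.9] [623.9 118.5   0. ]
```

View pics/crop1.png

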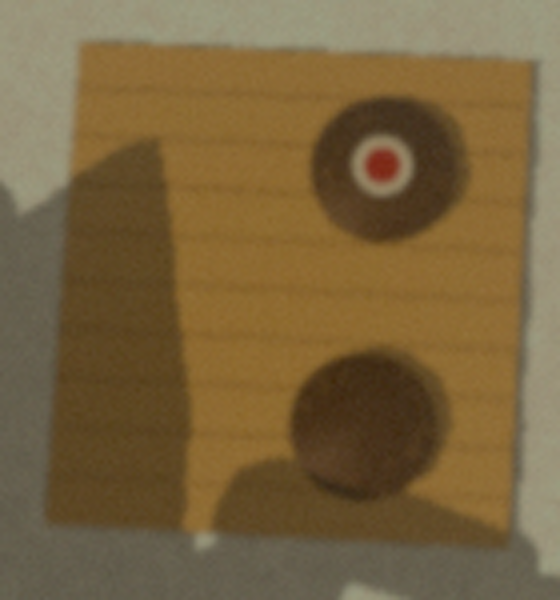

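View pics/crop2.png

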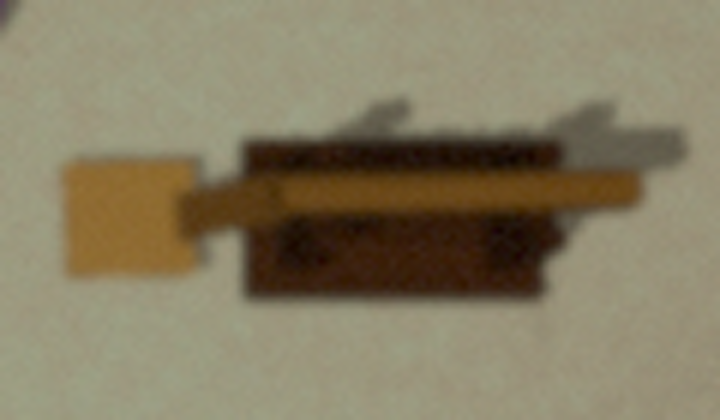

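View pics/crop3.png

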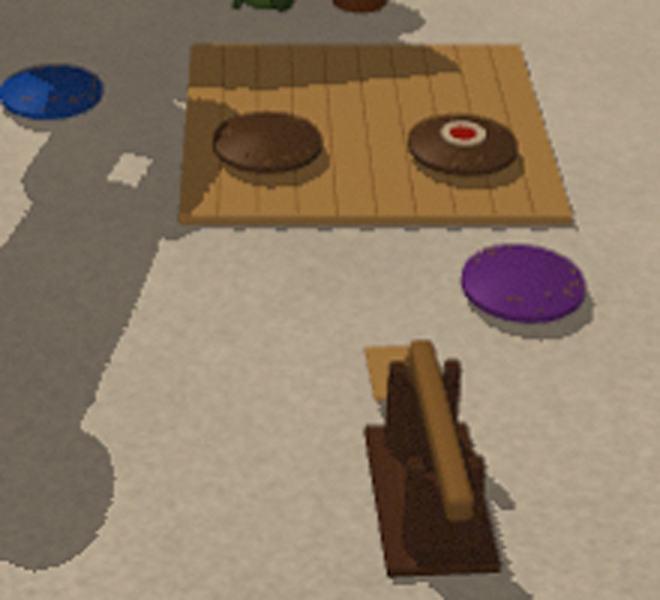

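Run:
```python
from rig import ctrl,cams
from h import *
ct,cs=cams.camera_info('top'),cams.camera_info('side')
c2=lambda p:(np.array(p)/6-0.4+[355,150]); c1=lambda p:(np.array(p)/4-.4+[170,110]); c3=lambda p:(np.array(p)/3-.3+[180,170])
print('board',at_z(ct,c1([[80,42],[538,60],[508,547],[45,524]]),10).round(1).tolist())
print('board side',at_z(cs,c3([[190,45],[520,45],[573,220],[180,217]]),10).round(1).tolist())
print('blade',at_z(ct,c2([[65,160],[70,275],[200,272],[193,158]]),11.5).round(1).tolist())
print('handle back',at_z(ct,c2([[640,188],[285,192],[640,172],[640,205],[285,174],[285,211]]),78).round(1).tolist())
print('handle side back',at_z(cs,c3([[456,500],[421,345]]),78).round(1).tolist())
print('rest base',at_z(ct,c2([[245,145],[245,297],[543,297],[560,142]]),5).round(1).tolist())
a=cv2.imread('pics/a_top.png').astype(int)
# disk fit: dark
for nm,cx,cy in(('tgt',261,216),('done',266,152)):
    hsv=cv2.cvtColor(a.astype('uint8'),cv2.COLOR_BGR2HSV)
    print(nm,[hsv[cy,x].tolist() for x in range(cx-26,cx+30,4)])
```

```text
board [[710.8, 287.2, 10.0], [690.9, -15.0, 10.0], [373.3, 10.9, 10.0], [392.6, 308.8, 10.0]]
board side [[390.6, 309.6, 10.0], [711.0, 288.4, 10.0], [688.5, -14.8, 10.0], [372.6, 11.6, 10.0]]
blade [[550.6, -170.1, 11.5], [500.7, -170.6, 11.5], [501.0, -226.4, 11.5], [550.5, -225.3, 11.5]]
handle back [[523.7, -390.9, 78.0], [524.3, -246.2, 78.0], [530.2, -391.3, 78.0], [516.7, -390.5, 78.0], [531.7, -246.5, 78.0], [516.6, -245.8, 78.0]]
handle side back [[520.5, -390.3, 78.0], [523.0, -249.2, 78.0]]
rest base [[556.9, -249.7, 5.0], [490.7, -246.9, 5.0], [488.5, -376.3, 5.0], [556.1, -387.2, 5.0]]
tgt [[18, 162, 143], [18, 162, 142], [16, 173, 84], [15, 176, 74], [17, 180, 75], [15, 160, 75], [16, 154, 76], [15, 164, 73], [16, 163, 69], [16, 153, 70], [15, 151, 76], [18, 155, 87], [19, 169, 127], [18, 156, 147]]
done [[18, 165, 142], [19, 165, 144], [16, 152, 92], [16, 159, 80], [16, 145, 79], [17, 96, 144], [5, 205, 127], [8, 191, 127], [20, 86, 130], [17, 160, 70], [17, 144, 69], [17, 147, 87], [18, 157, 135], [19, 166, 141]]
```

Run:
```python
from rig import ctrl,cams
from h import *
ct,cs=cams.camera_info('top'),cams.camera_info('side')
a=cv2.imread('pics/a_top.png');b=cv2.imread('pics/a_side.png')
th=np.linspace(0,2*np.pi,200)
def mask(im,ci,x,y):
    m=np.zeros(im.shape[:2]+(1,),np.uint8)
    pts=[]
    for r,z in((47,18),(47,24),(26,32)):
        pts.append(proj(ci,np.c_[x+r*np.cos(th),y+r*np.sin(th),0*th+z]))
    h=cv2.convexHull(np.concatenate(pts).astype(np.float32))
    return h
from scipy.optimize import minimize
for nm,x0,y0 in(('tgt',453,103),('done',619,92)):
    for nme,im,ci in(('top',a,ct),('side',b,cs)):
        g=cv2.cvtColor(cv2.GaussianBlur(im,(3,3),0),cv2.COLOR_BGR2GRAY).astype(np.float32)
        s=lambda h:cv2.remap(g,h[:,0,0].astype(np.float32),h[:,0,1].astype(np.float32),1)
        best=[]
        for dx in np.arange(-14,15,1.):
            for dy in np.arange(-16,17,1.):
                h=mask(im,ci,x0+dx,y0+dy);c=h.mean(0)
                # dark inside, bright outside; robust
                ho=(h-c)*1.08+c;hi=(h-c)*.92+c
                d=np.clip(s(ho)-s(hi),-10,25)
                best.append((d.mean(),x0+dx,y0+dy))
        best.sort(reverse=True);print(nm,nme,best[:4])
        h=mask(im,ci,*best[0][1:])
        cv2.polylines(im,[np.round(h*8).astype(np.int32)],True,(0,255,0),1,shift=3)
cv2.imwrite('pics/fit.png',np.vstack([cv2.resize(a[110:260,170:310],(400,300)),cv2.resize(b[170:270,220:380],(400,300))]))
```

```text
tgt top [(np.float32(21.902975), np.float64(451.0), np.float64(101.0)), (np.float32(21.869747), np.float64(450.0), np.float64(101.0)), (np.float32(21.852875), np.float64(451.0), np.float64(102.0)), (np.float32(21.808298), np.float64(450.0), np.float64(100.0))]
tgt side [(np.float32(23.18803), np.float64(448.0), np.float64(106.0)), (np.float32(23.184351), np.float64(448.0), np.float64(105.0)), (np.float32(23.092972), np.float64(449.0), np.float64(105.0)), (np.float32(23.042604), np.float64(449.0), np.float64(106.0))]
done top [(np.float32(24.426582), np.float64(616.0), np.float64(83.0)), (np.float32(24.32452), np.float64(617.0), np.float64(83.0)), (np.float32(24.306684), np.float64(617.0), np.float64(84.0)), (np.float32(24.305498), np.float64(615.0), np.float64(83.0))]
done side [(np.float32(24.440037), np.float64(616.0), np.float64(91.0)), (np.float32(24.434002), np.float64(616.0), np.float64(90.0)), (np.float32(24.412216), np.float64(617.0), np.float64(90.0)), (np.float32(24.399282), np.float64(615.0), np.float64(90.0))]
```

View pics/fit.png

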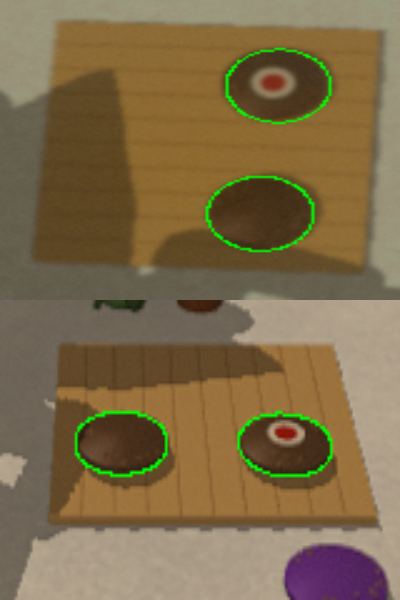

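Emit:
play_rows --steps '[[[0,0,0],[0,0,0.1806]],[[0,0,0],[0,0,0.1806]],[[0,0,0],[0,0,0.1806]],[[0,0,0],[0,0,0.1806]],[[0,0,0],[0,0,0.1806]],[[0,0,0],[0,0,0.1806]],[[0,0,0],[0,0,0.1806]],[[0,0,0],[0,0,0.1806]],[[0,0,0],[0,0,0.1806]],[[0,0,0],[0,0,0]]]' --grip 0 --squeeze 60

```text
time_s: 1.95
eef_pos: [152.1, 502.5, 231.3]
ee_rot: [-0.0, 1.0, -0.0, 0.0]
force: [-0.0, -0.7, -0.2]
grip_width: 0.997
```

Emit:
play_rows --steps '[[[0.0248,0.0547,0],[0,0,0]],[[0.0248,0.0547,0],[0,0,0]],[[0.0248,0.0547,0],[0,0,0]],[[0.0248,0.0547,0],[0,0,0]],[[0.0248,0.0547,0],[0,0,0]],[[0.0248,0.0547,0],[0,0,0]],[[0.0248,0.0547,0],[0,0,0]],[[0.0248,0.0547,0],[0,0,0]],[[0.0248,0.0547,0],[0,0,0]],[[0.0248,0.0547,0],[0,0,0]],[[0.0248,0.0547,0],[0,0,0]],[[0.0248,0.0547,0],[0,0,0]],[[0.0248,0.0547,0],[0,0,0]],[[0.0248,0.0547,0],[0,0,0]],[[0.0248,0.0547,0],[0,0,0]],[[0.0248,0.0547,0],[0,0,0]],[[0.0248,0.0547,0],[0,0,0]],[[0.0248,0.0547,0],[0,0,0]],[[0.0248,0.0547,0],[0,0,0]],[[0,0,0],[0,0,0]]]'

```text
time_s: 3.95
eef_pos: [506.4, -280.9, 229.7]
ee_rot: [-0.0, 1.0, 0.001, -0.0]
force: [-0.7, 1.0, 0.1]
grip_width: 0.997
```

Emit:
play_rows --steps '[[[0.0126,0.0277,0.03],[0,0,0]],[[0.0126,0.0277,0.03],[0,0,0]],[[0,0,0],[0,0,0]],[[0,0,0],[0,0,0]]]'

```text
time_s: 4.35
eef_pos: [524.5, -317.9, 186.4]
ee_rot: [-0.0, 1.0, 0.001, -0.0]
force: [0.8, 0.5, -0.7]
grip_width: 1.0
```

Run:
```python
from rig import ctrl,cams
from h import *
s=ctrl.sense();print(s['eef_pos'],s['ee_rot'],s['time_s'])
ci=cams.camera_info('wrist');im=cams.capture('wrist');cv2.imwrite('pics/w1.png',im[:,:,::-1])
print(ci)
for t in('spatula','spatula_tip'):
    for e in cams.tip_of('wrist',t)[:2]: print(t,e,at_z(ci,e['pixel'],69 if t=='spatula' else 9))
```

```text
[ 524.54431843 -317.85729296  186.35541093] [-3.08437283e-04  9.99999037e-01  1.33339735e-03 -2.30411975e-04] 4.35
{'fx': 352.8747199782138, 'fy': 352.8747199782138, 'cx': 281.8804372421673, 'cy': 208.13644939599916, 'dist_coeffs': array([-0.03903084,  0.        ,  0.        ,  0.        ,  0.        ]), 'xyz': array([ 524.454882  , -242.44333806,  328.84818817]), 'attitude': array([ 9.88999039e-01, -1.47913645e-01, -1.94477093e-04,  1.55445577e-03])}
spatula {'pixel': [278.8, 206.5], 'p': 0.93} [[ 522.31145659 -320.6380336    69.        ]]
spatula_tip {'pixel': [282.0, 4.6], 'p': 0.97} [[ 524.29148154 -166.84539441    9.        ]]
spatula_tip {'pixel': [279.0, 177.8], 'p': 0.66} [[ 521.98447277 -311.00380444    9.        ]]
```

View pics/w1.png

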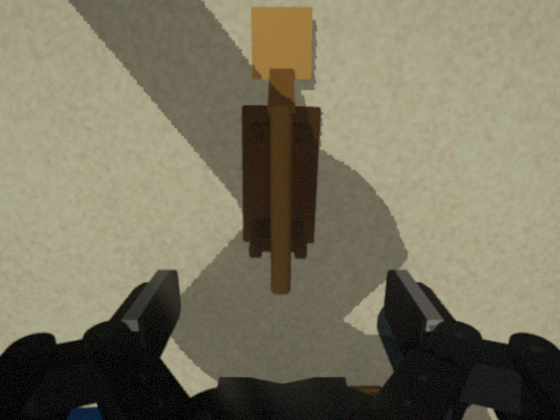

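The spatula sits centred under the gripper: handle along column 281, blade at (282,42). I'll descend and grip it.

Emit:
play_rows --steps '[[[0,0,0.0303],[0,0,0]],[[0,0,0.0303],[0,0,0]],[[0,0,0.0303],[0,0,0]],[[0,0,0.0303],[0,0,0]],[[0,0,0.0303],[0,0,0]],[[0,0,0.0303],[0,0,0]],[[0,0,0],[0,0,0]]]'

```text
time_s: 5.2
eef_pos: [523.8, -317.0, 48.3]
ee_rot: [-0.001, 1.0, 0.001, -0.001]
force: [0.3, -0.1, 0.4]
grip_width: 1.0
```

Emit:
play_rows --steps '[[[0,0,0],[0,0,0]],[[0,0,0],[0,0,0]],[[0,0,0],[0,0,0]],[[0,0,0],[0,0,0]],[[0,0,0],[0,0,0]],[[0,0,0],[0,0,0]],[[0,0,0],[0,0,0]],[[0,0,0],[0,0,0]]]' --grip 1 --squeeze 60

```text
time_s: 6.0
eef_pos: [525.0, -318.6, 50.6]
ee_rot: [0.0, 1.0, 0.0, 0.0]
force: [-0.4, 1.0, 5.9]
grip_width: 0.173
```

Emit:
play_rows --steps '[[[0,0,-0.01],[0,0,0]],[[0,0,-0.02],[0,0,0]],[[0,0,-0.03],[0,0,0]],[[0,0,-0.02],[0,0,0]],[[0,0,0],[0,0,0]],[[0,0,0],[0,0,0]]]'

```text
time_s: 6.6
eef_pos: [524.6, -318.3, 110.0]
ee_rot: [0.0, 1.0, 0.0, 0.0]
force: [-0.3, 0.9, -1.1]
grip_width: 0.177
```

```bash
cat > look.py <<'E'
from rig import ctrl,cams
from h import *
import sys
def look(tag,names=('side','top','wrist'),tips=True):
    s=ctrl.sense();print(s['time_s'],s['eef_pos'].round(1),s['ee_rot'].round(4),s['force'].round(1),round(s['grip_width'],3))
    ims=[]
    C={}
    for n in names:
        C[n]=cams.camera_info(n);im=cams.capture(n)[:,:,::-1].copy();cv2.imwrite(f'pics/{tag}_{n}.png',im)
    P={}
    if tips:
        for n in names:
            P[n]=[(round(e['p'],2),np.round(e['pixel'],1)) for e in cams.tip_of(n,'spatula_tip')[:2]]
            print(n,'tip',P[n])
        g=[n for n in names if P[n]]
        for i in range(len(g)):
            for j in range(i):
                print(g[j],g[i],[v.round(1) if hasattr(v,'round') else v for v in tri(C[g[j]],P[g[j]][0][1],C[g[i]],P[g[i]][0][1])])
    return s,C
E
python3 -c "
from look import *
look('lift')"
```

```text
6.6 [ 524.6 -318.3  110. ] [1.e-04 1.e+00 2.e-04 0.e+00] [-0.3  0.9 -1.1] 0.177
side tip [(0.93, array([314.1, 264.6]))]
top tip []
wrist tip []
```

View pics/lift_side.png

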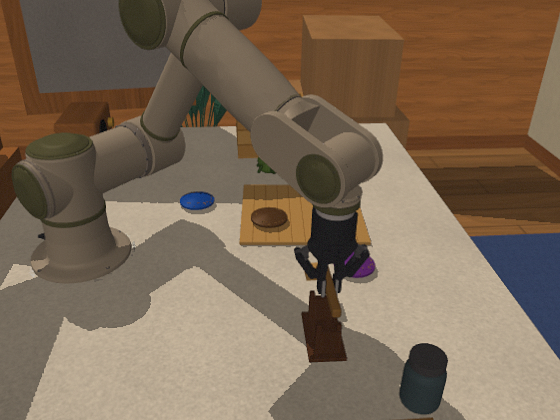

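View pics/lift_wrist.png

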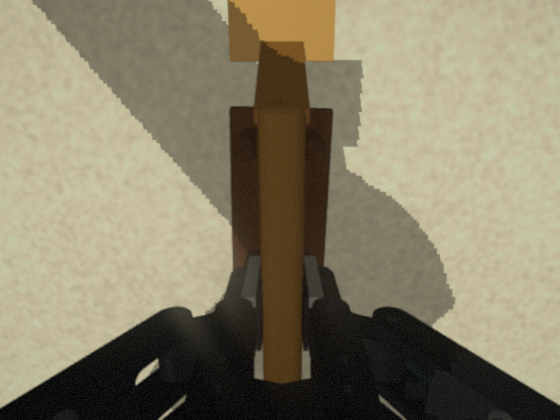

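Run:
```python
from h import *
from rig import cams
ci=cams.camera_info('wrist')
for oz in(129,131):
  o=np.array([524.6,-318.5,oz])
  for n,p in(('blade rear L/R',[[-25,94,-57.5],[25,94,-57.5]]),('handle front top',[[-8,75,9],[8,75,9]]),('handle rear top',[[-8,-75,9],[8,-75,9]])):
    print(oz,n,proj(ci,o+np.array(p)).round(1).tolist())
```

```text
129 blade rear L/R [[229.6, 60.8], [334.4, 60.9]]
129 handle front top [[256.2, 102.8], [307.7, 102.9]]
129 handle rear top [[263.6, 458.4], [299.7, 458.5]]
131 blade rear L/R [[229.0, 60.4], [335.0, 60.5]]
131 handle front top [[255.7, 102.9], [308.2, 102.9]]
131 handle rear top [[263.3, 462.7], [299.9, 462.8]]
```

Emit:
play_rows --steps '[[[-0.0122,-0.0339,0],[0,0,0]],[[-0.0122,-0.0339,0],[0,0,0]],[[-0.0122,-0.0339,0],[0,0,0]],[[-0.0122,-0.0339,0],[0,0,0]],[[-0.0122,-0.0339,0],[0,0,0]],[[-0.0122,-0.0339,0],[0,0,0]],[[-0.0122,-0.0339,0],[0,0,0]],[[-0.0122,-0.0339,0],[0,0,0]],[[0,0,0.026],[0,0,0]],[[0,0,0.026],[0,0,0]],[[0,0,0],[0,0,0]],[[0,0,0],[0,0,0]]]'

```text
time_s: 8.1
eef_pos: [451.5, -115.1, 71.2]
ee_rot: [-0.0, 1.0, 0.0, -0.0]
force: [-0.6, -0.4, -1.2]
grip_width: 0.175
```

```bash
python3 -c "
from look import *
s,C=look('pre')
a=cv2.imread('pics/pre_side.png');cv2.imwrite('pics/pre_c.png',cv2.resize(a[150:300,200:360],None,fx=4,fy=4,interpolation=2))
"
```

```text
8.1 [ 451.5 -115.1   71.2] [-1.e-04  1.e+00  1.e-04 -1.e-04] [-0.6 -0.4 -1.2] 0.175
side tip [(0.64, array([270.2, 229.6]))]
top tip [(0.65, array([286. , 213.5])), (0.39, array([421.4, 184. ]))]
wrist tip []
side top [array([452.4,  36.5,  26.7]), np.float64(8.0)]
```

View pics/pre_c.png

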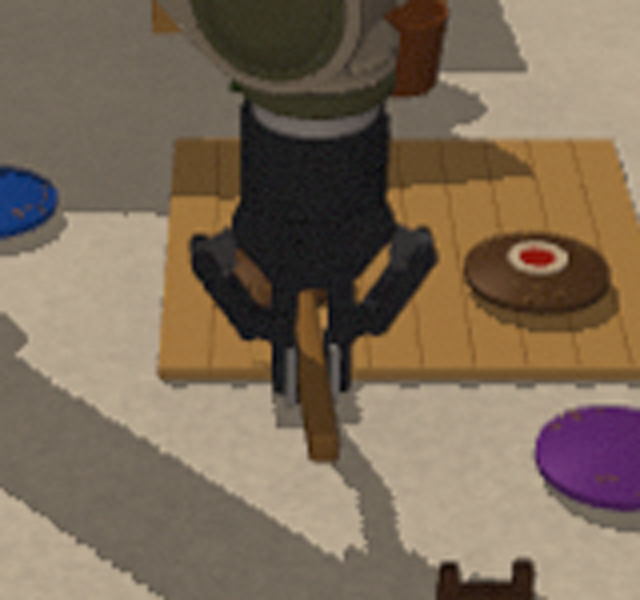

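View pics/pre_wrist.png

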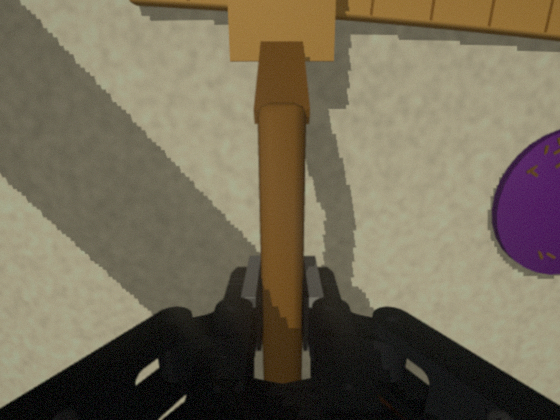

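View pics/pre_top.png

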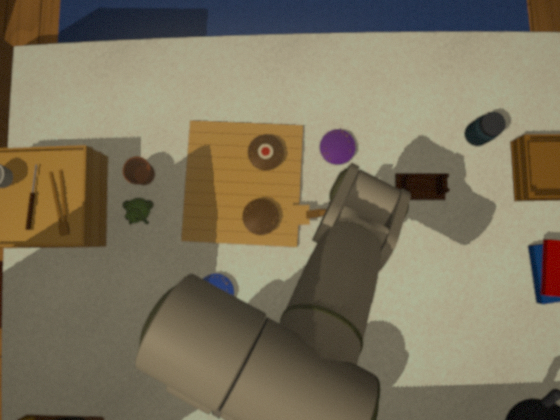

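Emit:
play_rows --steps '[[[0,0,0.008],[0,0,0]],[[0,0,0.008],[0,0,0]],[[0,0,0.005],[0,0,0]],[[0,0,0.0035],[0,0,0]],[[0,0,0],[0,0,0]],[[0,0,0],[0,0,0]]]'

```text
time_s: 9.0
eef_pos: [451.5, -115.0, 52.6]
ee_rot: [-0.0, 1.0, 0.0, 0.0]
force: [-0.2, 1.4, -0.6]
grip_width: 0.173
```

```bash
python3 -c "
from look import *
s,C=look('low',('top','wrist'))
a=cv2.imread('pics/low_top.png');cv2.imwrite('pics/low_c.png',cv2.resize(a[180:250,220:350],None,fx=6,fy=6,interpolation=2))
"
```

```text
9.0 [ 451.5 -115.    52.6] [-0.e+00  1.e+00  2.e-04  0.e+00] [-0.2  1.4 -0.6] 0.173
top tip [(0.81, array([284.2, 217.3])), (0.4, array([270., 154.]))]
wrist tip []
```

View pics/low_c.png

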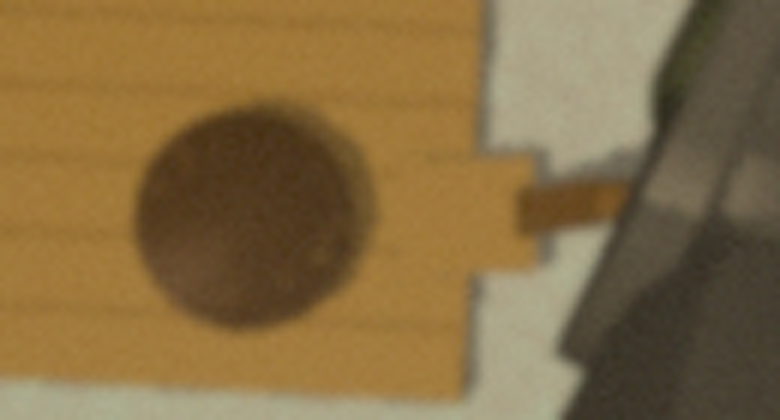

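View pics/low_wrist.png

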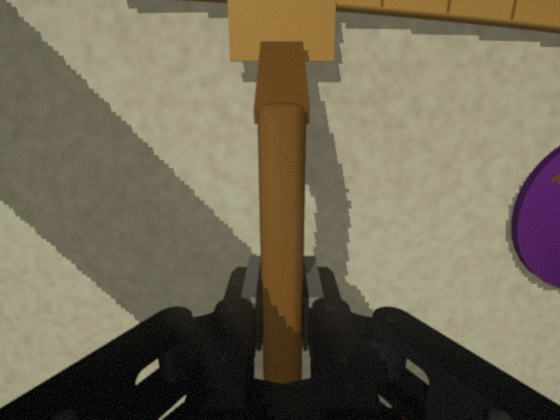

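Emit:
play_rows --steps '[[[0,-0.011,0.0007],[0,0,0]],[[0,-0.011,0],[0,0,0]],[[0,-0.011,0],[0,0,0]],[[0,-0.008,0],[0,0,0]],[[0,0,0],[0,0,0]],[[0,0,0],[0,0,0]]]'

```text
time_s: 9.8
eef_pos: [451.5, -84.1, 52.1]
ee_rot: [0.0, 1.0, 0.0, 0.0]
force: [1.5, -0.6, 0.1]
grip_width: 0.176
```

```bash
cat > f.py <<'E'
from look import *
def go(tag,names=('top','wrist')):
    s,C=look(tag,names,False)
    a=cv2.imread(f'pics/{tag}_top.png')[170:250,200:340]
    w=cv2.imread(f'pics/{tag}_{names[1]}.png')
    if names[1]=='side': w=w[150:300,180:380]
    cv2.imwrite(f'pics/{tag}_c.png',np.hstack([cv2.resize(a,(420,240),interpolation=2),cv2.resize(w,(320,240),interpolation=2)]))
E
python3 -c "
from f import *
go('ins')"
```

```text
9.8 [451.5 -84.1  52.1] [1.e-04 1.e+00 4.e-04 1.e-04] [ 1.5 -0.6  0.1] 0.176
```

View pics/ins_c.png

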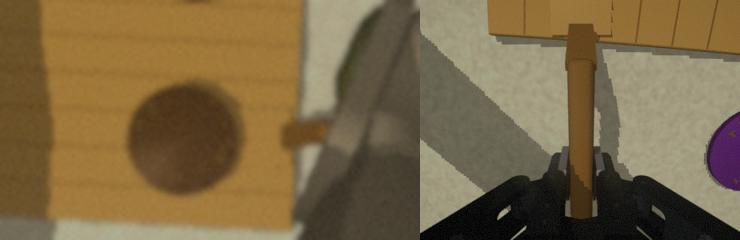

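```bash
cat > path.py <<'E'
import numpy as np
def tip(phi,yc=103,rf=lambda p:np.interp(p,[0,20,60,90,130],[36,35,31,28,28])):
    r=rf(phi);P=np.array([-r,max(0,(r-26)*8/21)])
    def rt(v,a): a=np.radians(a);return np.array([v[0]*np.cos(a)+v[1]*np.sin(a),-v[0]*np.sin(a)+v[1]*np.cos(a)])
    b=np.degrees(np.arctan2(8,21))
    F=np.array([26,0.]);
    if phi<=b: q=F+rt(P-F,phi)
    elif phi<=90+90-2*b and phi<=200:
        piv=F+[22.47,0]; Rm=np.array([47,8.]) 
        q=piv+rt(P-Rm,phi)
        if phi>90: q=piv+[6,0]+rt(P-np.array([47,14.]),phi)
    return q+[yc,10]-[0,2.5]   # y, z of blade underside tip
if __name__=='__main__':
    p0=np.array([66,11.1])
    for phi in range(0,121,5): t=tip(phi);print(phi,t.round(1),(t-p0).round(1));p0=t
E
python3 path.py
```

```text
0 [67.  11.3] [1.  0.2]
5 [67.8 16.6] [0.8 5.3]
10 [69.1 21.7] [1.3 5.2]
15 [70.7 26.8] [1.7 5. ]
20 [72.9 31.6] [2.1 4.8]
25 [75.6 37.6] [2.7 6. ]
30 [78.8 43.7] [3.3 6.1]
35 [82.6 49.5] [3.7 5.7]
40 [86.8 54.8] [4.2 5.4]
45 [91.3 59.8] [4.6 5. ]
50 [96.3 64.3] [5.  4.5]
55 [101.6  68.4] [5.3 4.1]
60 [107.2  72. ] [5.6 3.6]
65 [113.   75.1] [5.8 3.1]
70 [119.   77.6] [6.  2.6]
75 [125.2  79.7] [6.2 2. ]
80 [131.5  81.2] [6.3 1.5]
85 [137.9  82.1] [6.3 0.9]
90 [144.2  82.5] [6.4 0.4]
95 [150.8  83.4] [6.6 0.9]
100 [157.5  83.7] [6.6 0.3]
105 [164.1  83.4] [ 6.6 -0.3]
110 [170.7  82.5] [ 6.6 -0.9]
115 [177.2  81.1] [ 6.5 -1.4]
120 [183.5  79.1] [ 6.3 -2. ]
```

Emit:
play_rows --steps '[[[0,-0.0024,-0.0073],[0,0,0]],[[0,-0.0017,-0.0069],[0,0,0]],[[0,-0.0023,-0.0067],[0,0,0]],[[0,-0.0028,-0.0064],[0,0,0]],[[0,-0.0036,-0.008],[0,0,0]],[[0,-0.0044,-0.0081],[0,0,0]],[[0,0,0],[0,0,0]]]'

```text
time_s: 10.6
eef_pos: [451.7, -71.1, 85.4]
ee_rot: [0.0, 1.0, 0.0, 0.001]
force: [0.3, 0.1, -0.8]
grip_width: 0.176
```

```bash
python3 -c "
from f import *
go('t1',('top','side'))"
```

```text
10.6 [451.7 -71.1  85.4] [3.e-04 1.e+00 5.e-04 7.e-04] [ 0.3  0.1 -0.8] 0.176
```

View pics/t1_c.png

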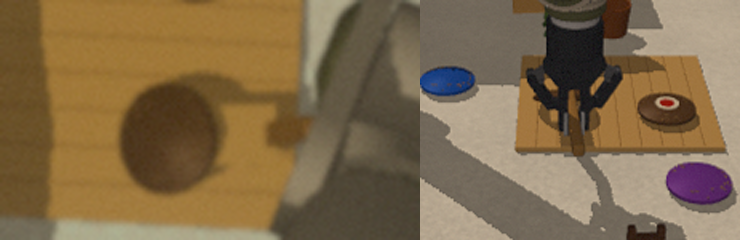

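```bash
cat > ov.py <<'E'
from h import *
from rig import cams
def hull(ci,phi,yc,x=451.5,lift=0):
    th=np.linspace(0,2*np.pi,120);b=np.degrees(np.arctan2(8,21))
    pts=[]
    for r,z in((26,0),(47,8),(47,14),(26,22)): pts.append(np.c_[r*np.cos(th),r*np.sin(th),0*th+z])
    P=np.concatenate(pts)
    a=np.radians(phi);Q=P.copy();Q[:,1]=P[:,1]*np.cos(a)+P[:,2]*np.sin(a);Q[:,2]=-P[:,1]*np.sin(a)+P[:,2]*np.cos(a)
    # place pivot
    piv=(np.array([26,0.]),yc+26) if phi<=b else (np.array([47,8.]),yc+48.47)
    if phi>90: piv=(np.array([47,14.]),yc+54.47)
    v,y0=piv
    vy=v[0]*np.cos(a)+v[1]*np.sin(a);vz=-v[0]*np.sin(a)+v[1]*np.cos(a)
    Q+= [x,y0-vy,10-vz]
    return cv2.convexHull(proj(ci,Q).astype(np.float32)),Q
def draw(tag,cands):
    ci=cams.camera_info('top');im=cv2.imread(f'pics/{tag}_top.png');x0,y0=200,170
    c=cv2.resize(im[y0:250,x0:340],None,fx=5,fy=5,interpolation=2)
    for (phi,yc),col in zip(cands,[(0,255,0),(0,0,255),(255,0,0)]):
        h,_=hull(ci,phi,yc);cv2.polylines(c,[((h-[x0,y0]+.5)*5).astype(np.int32)],True,col,1)
    cv2.imwrite(f'pics/{tag}_ov.png',c)
E
python3 -c "
from ov import *
draw('t1',[(30,103),(30,108),(25,105)])"
```

```text
(no output)
```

View pics/t1_ov.png

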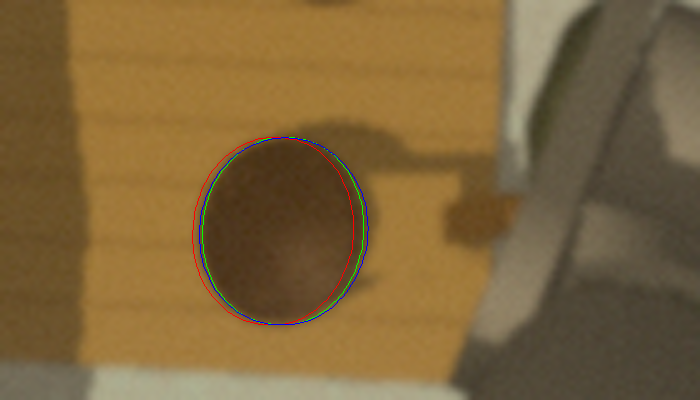

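Emit:
play_rows --steps '[[[0,-0.0049,-0.0076],[0,0,0]],[[0,-0.0056,-0.0072],[0,0,0]],[[0,-0.0061,-0.0067],[0,0,0]],[[0,-0.0067,-0.006],[0,0,0]],[[0,-0.0071,-0.0055],[0,0,0]],[[0,-0.0075,-0.0048],[0,0,0]],[[0,0,0],[0,0,0]]]'

```text
time_s: 11.4
eef_pos: [451.5, -42.3, 113.4]
ee_rot: [0.0, 1.0, 0.001, 0.0]
force: [-0.1, -1.6, -0.9]
grip_width: 0.174
```

```bash
python3 -c "
from f import *
go('t2',('top','side'))
from ov import *
draw('t2',[(60,103),(60,108),(50,103)])"
```

```text
11.4 [451.5 -42.3 113.4] [1.e-04 1.e+00 6.e-04 3.e-04] [-0.1 -1.6 -0.9] 0.174
```

View pics/t2_ov.png

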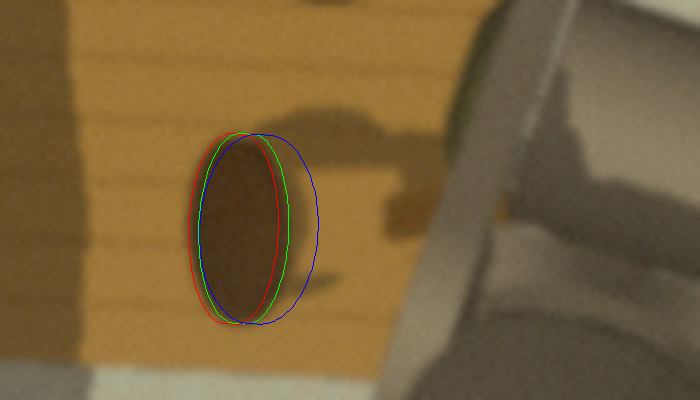

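View pics/t2_side.png

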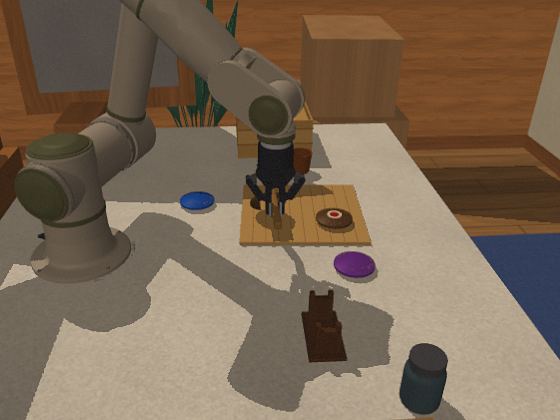

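Emit:
play_rows --steps '[[[0,-0.009,-0.0036],[0,0,0]],[[0,-0.009,-0.0032],[0,0,0]],[[0,-0.009,-0.0027],[0,0,0]],[[0,-0.0085,-0.002],[0,0,0]],[[0,0,0],[0,0,0]]]'

```text
time_s: 12.0
eef_pos: [451.4, -15.5, 121.8]
ee_rot: [-0.0, 1.0, 0.001, 0.0]
force: [-0.0, 0.3, -1.3]
grip_width: 0.174
```

```bash
python3 -c "
from f import *
go('t3',('top','side'))
from ov import *
draw('t3',[(78,108),(78,115),(70,108)])"
```

```text
12.0 [451.4 -15.5 121.8] [-0.e+00  1.e+00  8.e-04  2.e-04] [-0.   0.3 -1.3] 0.174
```

View pics/t3_ov.png

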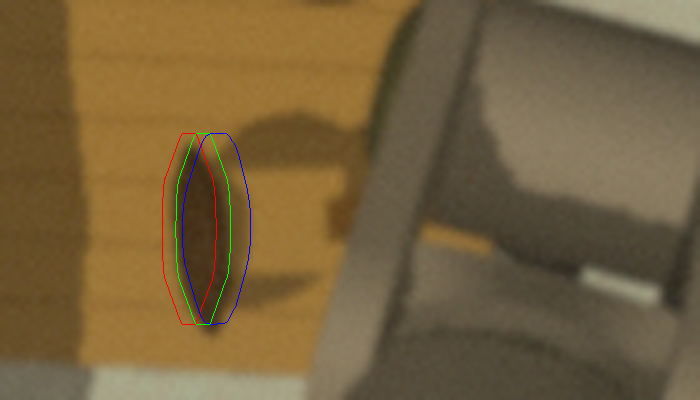

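Emit:
play_rows --steps '[[[0,-0.009,-0.0012],[0,0,0]],[[0,-0.009,-0.001],[0,0,0]],[[0,-0.009,0],[0,0,0]],[[0,-0.009,0],[0,0,0]],[[0,-0.007,0],[0,0,0]],[[0,0,-0.01],[0,0,0]],[[0,0,-0.01],[0,0,0]],[[0,0,0],[0,0,0]]]'

```text
time_s: 12.9
eef_pos: [452.0, 15.7, 139.5]
ee_rot: [0.0, 1.0, 0.0, 0.001]
force: [-0.4, -0.2, -0.3]
grip_width: 0.174
```

```bash
python3 -c "
from f import *
go('t4',('top','side'))
a=cv2.imread('pics/t4_top.png');cv2.imwrite('pics/t4_c2.png',cv2.resize(a[110:260,100:310],None,fx=3.5,fy=3.5,interpolation=2))"
```

```text
12.9 [452.   15.7 139.5] [3.0e-04 1.0e+00 2.0e-04 1.2e-03] [-0.4 -0.2 -0.3] 0.174
```

View pics/t4_c2.png

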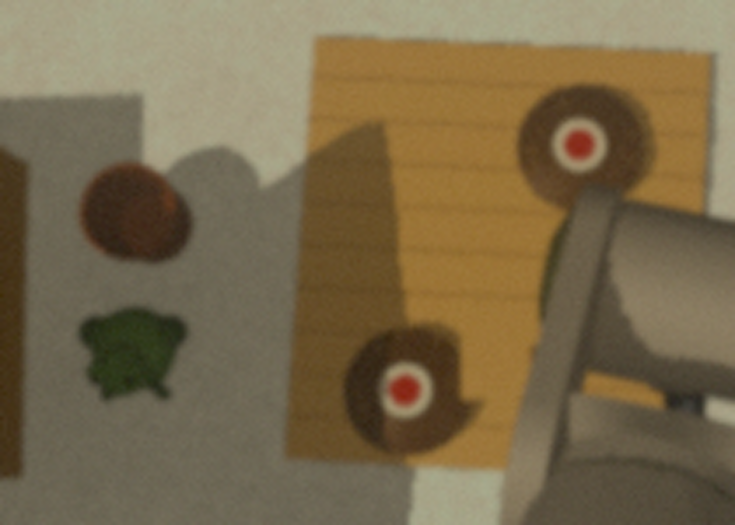

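View pics/t4_side.png

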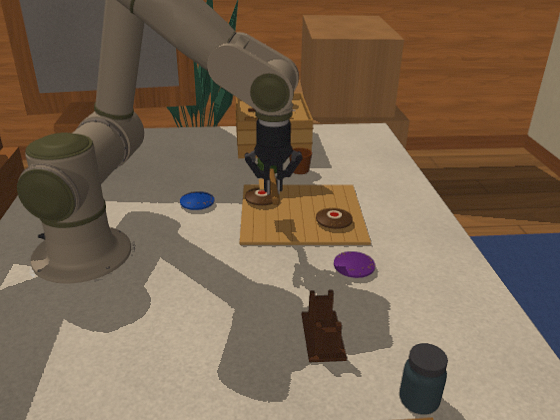

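The cake now lies label up at (404,389) in the crop, and the neighbour hasn't moved. I'll carry the spatula back to the rest.

Emit:
play_rows --steps '[[[0,0.02,0],[0,0,0]],[[0.0107,0.0425,0],[0,0,0]],[[0.0107,0.0425,0],[0,0,0]],[[0.0107,0.0425,0],[0,0,0]],[[0.0107,0.0425,0],[0,0,0]],[[0.0107,0.0425,0],[0,0,0]],[[0.0107,0.0425,0],[0,0,0]],[[0.0107,0.0425,0],[0,0,0]],[[0.0107,0.0425,0],[0,0,0]],[[0.0107,0.0425,0],[0,0,0]],[[0,0.0425,0],[0,0,0]],[[0,0,0.02],[0,0,0]],[[0,0,0.02],[0,0,0]],[[0,0,0],[0,0,0]],[[0,0,0],[0,0,0]]]'

```text
time_s: 14.5
eef_pos: [523.7, -317.8, 108.4]
ee_rot: [-0.0, 1.0, 0.0, -0.0]
force: [0.2, 0.0, -0.7]
grip_width: 0.174
```

```bash
python3 -c "
from look import *
s,C=look('back',('top','side','wrist'),False)
for i in range(3): s=ctrl.sense();print(s['eef_pos'].round(1))
a=cv2.imread('pics/back_side.png');cv2.imwrite('pics/back_c.png',cv2.resize(a[220:370,240:400],None,fx=4,fy=4,interpolation=2))"
```

```text
14.5 [ 523.7 -317.8  108.4] [-1.e-04  1.e+00  2.e-04 -1.e-04] [ 0.2  0.  -0.7] 0.174
[ 524.  -317.9  109.1]
[ 524.  -317.9  109.1]
[ 524.  -317.9  109.1]
```

View pics/back_c.png

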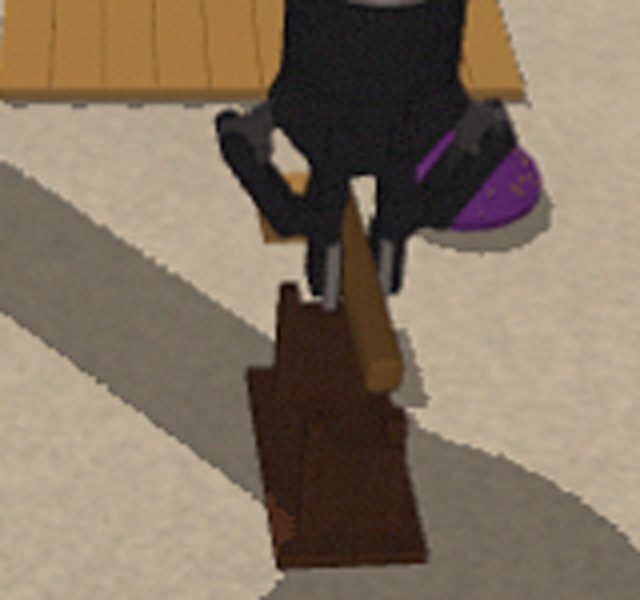

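View pics/back_wrist.png

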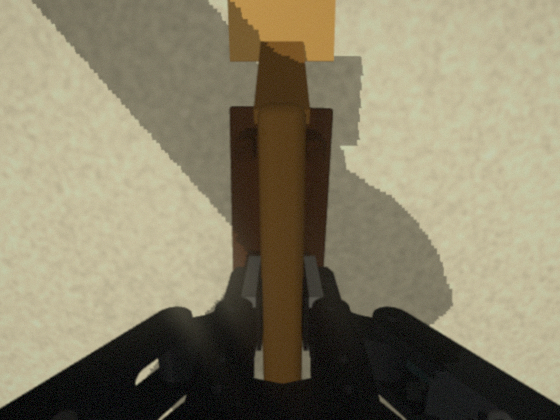

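Emit:
play_rows --steps '[[[0.0005,0.0005,0.02],[0,0,0]],[[0,0,0.02],[0,0,0]],[[0,0,0.016],[0,0,0]],[[0,0,0.01],[0,0,0]],[[0,0,0.006],[0,0,0]],[[0,0,0.005],[0,0,0]],[[0,0,0],[0,0,0]],[[0,0,0],[0,0,0]]]'

```text
time_s: 15.45
eef_pos: [524.3, -318.3, 50.8]
ee_rot: [0.0, 1.0, 0.0, 0.0]
force: [-1.0, -1.0, -0.6]
grip_width: 0.176
```

Emit:
play_rows --steps '[[[0,0,0],[0,0,0]],[[0,0,0],[0,0,0]],[[0,0,0],[0,0,0]],[[0,0,0],[0,0,0]]]' --grip 0.6 --squeeze 20

```text
time_s: 15.85
eef_pos: [524.1, -318.2, 50.5]
ee_rot: [0.0, 1.0, 0.0, 0.0]
force: [-0.2, -0.7, -1.4]
grip_width: 0.395
```

Emit:
play_rows --steps '[[[0,0,0],[0,0,0]],[[0,0,0],[0,0,0]],[[0,0,0],[0,0,0]],[[0,0,0],[0,0,0]],[[0,0,-0.01],[0,0,0]],[[0,0,-0.03],[0,0,0]],[[0,0,-0.05],[0,0,0]],[[0,0,-0.05],[0,0,0]],[[0,0,-0.05],[0,0,0]],[[0,0,-0.05],[0,0,0]],[[0,0,0],[0,0,0]]]' --grip 0

```text
time_s: 16.95
eef_pos: [525.4, -319.2, 236.8]
ee_rot: [0.003, 1.0, 0.0, 0.004]
force: [0.3, -0.7, 0.5]
grip_width: 1.001
```

```bash
python3 -c "
from look import *
s,C=look('rel',('top','side','wrist'),False)
a=cv2.imread('pics/rel_side.png');b=cv2.imread('pics/rel_wrist.png');t=cv2.imread('pics/rel_top.png')
cv2.imwrite('pics/rel_c.png',np.hstack([cv2.resize(a[150:370,220:400],(360,440),interpolation=2),cv2.resize(b,(420,440))]))
cv2.imwrite('pics/rel_t.png',cv2.resize(t[110:260,100:310],None,fx=3.5,fy=3.5,interpolation=2))"
```

```text
16.95 [ 525.4 -319.2  236.8] [3.4e-03 1.0e+00 3.0e-04 3.8e-03] [ 0.3 -0.7  0.5] 1.001
```

View pics/rel_c.png

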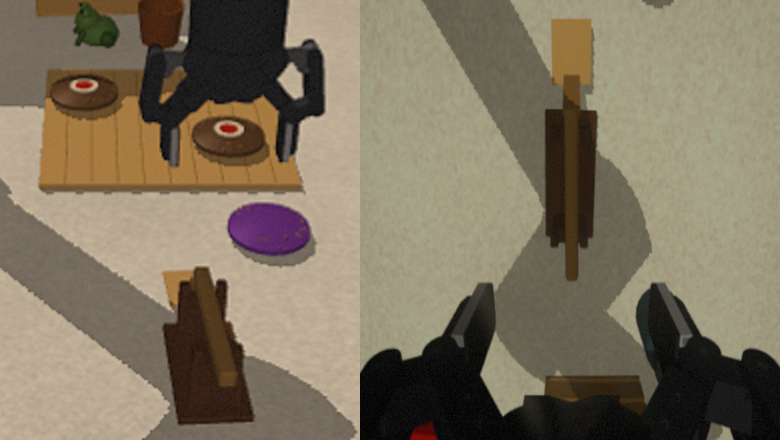

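View pics/rel_t.png

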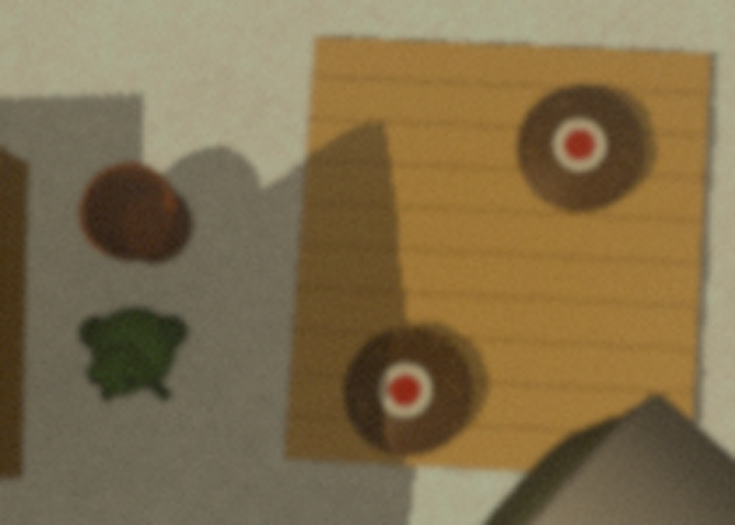

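The cake lies flat with its label up, inside the board. The neighbour, frog and cup are where they were. The spatula lies level in both forks and the gripper is clear, so I'm handing in.

```bash
python3 -c "
from rig import ctrl
print(ctrl.finish_job())"
```

```text
the job is handed in; nothing more can be done
None
```

The cake is turned label up and lies flat on the board, and the spatula is back in its rest with the gripper released. I handed the job in at about 17 s of the 48 s allowed.

- **How:** I gripped the spatula by its handle and slid the blade about 10 mm under the cake's near rim. I tipped the cake over its far rim towards +y, with that rim staying on the board. It slid about 5 mm along the board on the way, which I allowed for.
- **Last checks:** The final top and side pictures show:
  - the cake label up and well inside the board;
  - the neighbour, frog and cup where they were before the tip (the frog and cup judged by eye only);
  - the spatula lying in both forks, judged level by eye, with the gripper open and about 190 mm above its release height.
- **Forces:** Readings at the end of each move were small, at most about 6 N while closing on the handle. I did not watch them between those readings.
- **One disagreement:** Just before inserting the blade, the network's estimate of the spatula tip from the top and side views missed agreeing by 8 mm. I used the arm's measured pose with the known spatula geometry instead, and the wrist picture agreed with that.

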